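# Find the hidden catch of the drive caddy and press it

## Robot

A 6-joint arm with a two-finger parallel gripper is mounted at the origin on the work surface. World frame = base frame: x ahead of the robot, y to its left, z up, the work surface at z = 0. Lengths are in mm, angles in degrees, forces in N, time in s.
With the tool pointing down it reaches from about 275 to 850 mm from the base axis. Payload 5.2 kg.
Tool frame: the origin (TCP) lies between the finger pads; the fingertips stand ahead of it and the grasp point (between the pads) lies 5 mm behind it (env.tcp_to_tips is the z of the fingertips in the tool frame, in mm); z points along the fingers, y is the line along which they close (so a half turn about z gives the same grasp; the last joint's range is limited). The gripper opens to 85 mm and grips with 20 to 120 N. Pads are 22 mm wide; open, the fingers measure 114 mm over their backs; the gripper's body (76 mm by 85 mm) begins 54 mm behind the grasp point. The pads swing forward as they close: fully open they stand 13 mm farther back than shut.
Start: joints at [60.057, 14.817, 87.949, -0, 77.235, -11.62], TCP at [172.885, 522.126, 245.31] pointing down, gripper open.
Joint ranges: [-179.93, 179.93], [-52.35, 119.4], [10.71, 147.94], [-69.91, 249.91], [12.55, 155.21], [-178.61, 178.61]. Speed limits (degrees/s): [147.25, 147.25, 180, 180, 180, 180].

## Interface

Orientations are given as a 3x3 rotation matrix whose columns are the frame's x, y, z axes.
In Python, from station import env, optics, status, job_done gives the robot as it stands (env), with the cameras (optics), the readings (status) and the job as plain functions.
- The arm moves only by the shell command python3 jog.py FILE [FORCE], which reads ROWS from the file FILE. ROWS is a JSON list of rows, 1 to 8 of them, each an object with the fields aperture (the finger opening in mm), d (a list: dx, dy, dz in normalised numbers (1 is 60 cm)), spin (a turn about the tool's z in parts of the range, where 1.0 means pi rad); a field left out counts as zero (the opening has to be given); each row is the pose to reach, as a shift and turn from the pose commanded when the command began, along the tool's axes at that moment; what a row does not reach only later rows make up. A row lasts 1/8 s, in which the tool goes at most 62.5 mm and 10.7 degrees, less where a joint would pass 70% of its speed; a pose out of reach is approached as far as the arm can. The fingers move at their own pace and stop on an object; FORCE is the grip in N (left out, the last holds). Time passes only in rows, so rows that do not move let the fingers close. It prints the time, the measured TCP pose, the force, the opening and the grip force at its end. Shift and turn numbers lie between -1 and 1, and a call with a number outside is refused. Input that does not fit is refused with a message, and nothing moves.
- status.get_obs(): the state, without advancing time (a new reading comes with each control period).
- optics.read_camera(name): name is "scene" or "top" or "wrist"; returns the picture (384x512x3 uint8, red, green, blue); there is no depth.
- optics.get_calibration(name): a dict with "camera_matrix" (3x3 intrinsics, pixels), "R" (3x3) and "t" (3): a world point X has camera coordinates R X + t. Camera axes: x right, y down, z forward; pixel columns grow to the right and rows downward; lengths in mm; the calibration is good to about 2 mm. A picture is of the moment at which its call begins: read the wrist's pose just before it. get_calibration takes no time and is no camera call; for the wrist camera it gives the pose at the moment of the call.
- job_done(): hands the job in; it is judged then, once.
The state is a dict: "t": time; "qpos": joint angles; "qvel": joint speeds; "joint_efforts": joint torques, N m; "tcp_pos": TCP position; "eef_rot": TCP orientation; "contact_force": force on the tool from outside, world axes, zero at the start; "moment": the same for the moment, N m; "opening": finger opening in mm; "gripper_force": force on a finger pad.
Only numpy, scipy, OpenCV 4.12 (cv2) and the standard library are available. Lean on these libraries where they do the work, as an engineer would, in place of code of your own. Each camera call takes 0.05 s, during which the arm holds its last target. There are 200 camera calls.

## Task

One of the five look-alike tiles in the top panel of the small black computer is the hidden catch of its drive caddy; the other four are dummies. Feel along the row with closed fingertips, pressing gently, until you find the tile that gives, and push that one fully down so that the blue drive caddy pops out, then take the hand away. Do not touch or pull the caddy itself, and leave everything that lies on and around the computer where it is.

Things in the scene. Friction and masses are not known exactly. Their poses are not given: they have to be found in the camera images.
- case: Small black computer case lying on its side, fixed to the desk: 200 (x) x 300 (y) x 90 mm high. Origin: centre of its underside, on the desk; z up. Flat top panel at z = 90, with a row of five square perforated tiles along y at x = -45 and a fixed grille at x 20 to 60. Two antennas stick out low on the +x side.
- caddy: Drive caddy in the case's +y end; blue front 110 x 26 x 8 mm, standing on the end face, centred 56 mm above the desk. Origin: centre of the front's back side, at case frame (0, 150, 56) mm when home; axes as the case's. Linked to the catch: moves out along the case's +y 3 mm per mm of catch travel, 18 mm at most, and stays there.
- tile1 (a point): Centre of the upper face of tile 1 (case frame -45, -108, 88), axes as the case's. Tile 42 x 42 mm in a 44 x 44 mm opening, upper face 2 mm below the panel. All five tiles look alike: four are rigid blanks, one (it differs from start to start) is the catch.
- tile2 (a point): Centre of the upper face of tile 2 (case frame -45, -54, 88), axes as the case's. Tile 42 x 42 mm in a 44 x 44 mm opening, upper face 2 mm below the panel. The catch, whichever tile it is, resists with about 4 N, sinks straight down 6 mm to a firm stop, and stays as far down as pushed; this point does not sink with it.
- tile3 (a point): Centre of the upper face of tile 3 (case frame -45, 0, 88), axes as the case's. Tile 42 x 42 mm in a 44 x 44 mm opening, upper face 2 mm below the panel.
- tile4 (a point): Centre of the upper face of tile 4 (case frame -45, 54, 88), axes as the case's. Tile 42 x 42 mm in a 44 x 44 mm opening, upper face 2 mm below the panel.
- tile5 (a point): Centre of the upper face of tile 5 (case frame -45, 108, 88), axes as the case's. Tile 42 x 42 mm in a 44 x 44 mm opening, upper face 2 mm below the panel.
- paste_jar: Loose small jar, 28 mm across, 30 high, standing on the case's panel on the +x side of the tile row; origin under its centre.
- thumb_drive: Loose red thumb drive, 54 x 18 x 9 mm, lying on the case's panel on the +x side of the tile row; origin under its red body.
- mug: Loose blue mug, 80 mm across, 90 high, on the desk; origin under its centre.
- screwdriver: Loose screwdriver with orange handle lying on the desk.
- mouse: Loose black computer mouse, 100 x 60 x 34 mm, on the desk; origin under its centre.
- screw_tray: Loose yellow screw tray 100 x 70 x 25 mm on the desk; origin under its centre.
- spray_can: Loose spray can, 52 mm across, 150 high, on the desk; origin under its centre.

How it is judged (in metres and radians):
On the way:
1. the catch tile is pushed fully down by the fingers and the caddy comes out (y of caddy in the frame of case above 0.1655 m and contact force between the fingers and anything else above 1 N), for 0.04 s.
At the end, for the whole second after the job is handed in: The caddy stands at least 15.5 mm out of its place (18 mm is full travel), at rest, and every loose thing lies within 12 mm of where it started (y of caddy in the frame of case above 0.1655 m and linear speed of caddy below 0.01 m/s and distance of each of paste_jar, thumb_drive, mug, screwdriver, mouse, screw_tray, spray_can from where it was at the start of the episode below 0.012 m); the robot touches nothing.
It fails at once if the caddy is touched or pulled (contact force between any of the fingers, the arm and caddy above 0.5 N).
It fails at once if the panel is pressed brutally, with over 90 N (contact force between the fingers and anything else above 90 N).
It fails at once if a loose thing on or around the computer is lifted, carried or pushed away (distance of any of paste_jar, thumb_drive, mug, screwdriver, mouse, screw_tray, spray_can from where it was at the start of the episode above 0.012 m).
It also fails if it takes over 54 s, if anything falls off the work surface, if the arm or the gripper's body presses on something with over 40 N, if the wrist force passes 120 N, or if a joint passes its speed limit or range.

## Working session

There is one attempt and no reset: what is moved stays moved. The work goes in short steps, Python scripts to look and compute and a shell command to move; the robot and the scene stay as the last step left them, time stands still between calls to the robot, and variables do not carry over. Pictures are saved under pics/ and viewed, at most 10 in all, crops included, and the job is handed in when it is done.

```bash
mkdir -p pics; ls; python3 - <<'E'
from station import env, optics, status, job_done
import cv2,numpy as np
o=status.get_obs();print(o['t'],o['tcp_pos'],o['eef_rot'],env.tcp_to_tips,o['opening'])
for n in('scene','top'):
    im=optics.read_camera(n);cv2.imwrite(f'pics/{n}0.png',im[...,::-1])
    c=optics.get_calibration(n);print(n,c)
E
```

```text
jog.py
pics
station.py
0.0 [172.58809638 521.68714664 244.47760639] [[-9.49312095e-01  3.14333688e-01 -9.36957900e-04]
 [ 3.14334828e-01  9.49310914e-01 -1.55054753e-03]
 [ 4.02075038e-04 -1.76647202e-03 -9.99998359e-01]] 14.0 85.3848333033833
scene {'camera_matrix': array([[378.73245119,   0.        , 258.28430891],
       [  0.        , 378.73245119, 190.35225384],
       [  0.        ,   0.        ,   1.        ]]), 'R': array([[ 0.15286842,  0.98818058, -0.01141892],
       [ 0.79609205, -0.12998283, -0.59105153],
       [-0.5855499 ,  0.0812626 , -0.80655297]]), 't': array([ -61.07463288, -314.00564931, 1456.24458991])}
top {'camera_matrix': array([[400.25319794,   0.        , 258.29588222],
       [  0.        , 400.25319794, 194.17676496],
       [  0.        ,   0.        ,   1.        ]]), 'R': array([[ 0.01548868, -0.99987183,  0.00405221],
       [-0.99484344, -0.0158168 , -0.1001816 ],
       [ 0.10023285, -0.00247963, -0.99496092]]), 't': array([ -19.84041356,  515.26683609, 1388.79287726])}
```

View pics/scene0.png

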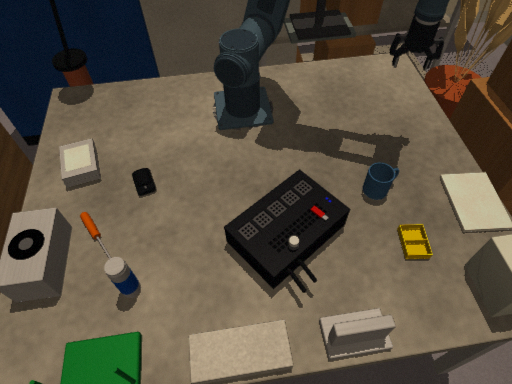

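View pics/top0.png

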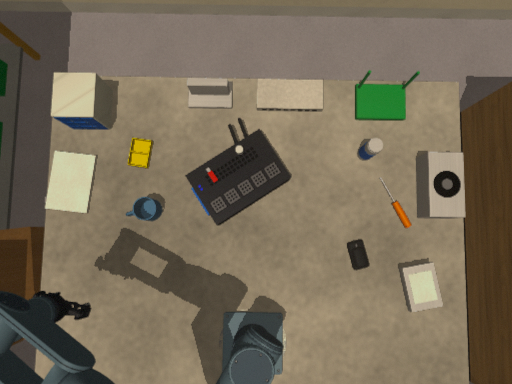

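Scene view: the case is at about (288,228), with tiles from (252,230) to (297,185), the jar at (294,242) and the red drive at (319,212). Top view: tiles run from (217,205) to (272,171), and the blue caddy is on the left end at (200,208).

```bash
cat > h.py <<'E'
import cv2,numpy as np
from station import env, optics, status, job_done
def ray(c,p):
    d=c['R'].T@np.linalg.inv(c['camera_matrix'])@np.array([*p,1.]); return -c['R'].T@c['t'],d/np.linalg.norm(d)
def onz(c,p,z):
    o,d=ray(c,p); return o+d*(z-o[2])/d[2]
def tri(rs):
    A=sum(np.eye(3)-np.outer(d,d) for o,d in rs); b=sum((np.eye(3)-np.outer(d,d))@o for o,d in rs); return np.linalg.solve(A,b)
def tiles(im,roi,thr,amin=60,amax=350,k=3):
    x0,y0,x1,y1=roi; g=cv2.cvtColor(im,cv2.COLOR_RGB2GRAY)[y0:y1,x0:x1].astype(np.uint8)
    s=im[y0:y1,x0:x1].max(2).astype(int)-im[y0:y1,x0:x1].min(2)
    g=cv2.resize(g,None,fx=4,fy=4,interpolation=cv2.INTER_CUBIC)
    m=((g>thr[0])&(g<thr[1])).astype(np.uint8)
    m=cv2.morphologyEx(m,cv2.MORPH_CLOSE,np.ones((k*2+1,)*2,np.uint8))
    out=[]
    for c in cv2.findContours(m,cv2.RETR_EXTERNAL,cv2.CHAIN_APPROX_NONE)[0]:
        a=cv2.contourArea(c)/16
        if amin<a<amax:
            r=cv2.minAreaRect(c); out.append([(r[0][0]+.5)/4-.5+x0,(r[0][1]+.5)/4-.5+y0,a,r[1][0]/4,r[1][1]/4])
    return np.array(out)
E
python3 - <<'E'
from h import *
np.set_printoptions(precision=1,suppress=True)
for n,roi in (('top',(180,125,300,230)),('scene',(220,165,355,290))):
    im=cv2.imread(f'pics/{n}0.png')[...,::-1]
    print(tiles(im,roi,(55,110)))
    print(cv2.cvtColor(im,cv2.COLOR_RGB2GRAY)[(170 if n=='top' else 216),(262 if n=='top' else 250):(290 if n=='top' else 285)])
    x0,y0,x1,y1=roi
    cv2.imwrite(f'pics/{n}c.png',cv2.resize(im[y0:y1,x0:x1,::-1],None,fx=3,fy=3))
E
cd pics; python3 -c "
import cv2,numpy as np
a=cv2.imread('topc.png');b=cv2.imread('scenec.png');h=max(len(a),len(b))
p=lambda x:cv2.copyMakeBorder(x,0,h-len(x),0,0,0)
cv2.imwrite('both.png',np.hstack([p(a),p(b)]))"
```

```text
[[217.9 204.3 160.1  13.3  13.2]
 [231.4 195.7 157.8  13.2  13.2]
 [245.  187.  154.3  13.   13. ]
 [258.3 178.5 155.6  13.   13. ]
 [210.9 174.   79.3  16.6   5.5]
 [271.7 169.9 154.   13.1  13. ]]
[ 40  42  47  78  84  65  67  77  82  63  42  71  85  77  59  68  83  62
  41  45  44  43  44  42  51  71  90 131]
[[344.6 283.6 177.8  18.6  17.3]
 [293.5 240.9  99.1  11.5  10.8]
 [248.1 230.6 177.9  14.7  13.8]
 [262.5 219.  163.8  14.7  13.2]
 [319.9 212.8  74.   18.7   4.9]
 [276.2 208.  153.2  14.5  12.7]
 [289.8 197.4 141.4  14.3  12.2]]
[23 24 22 18 24 39 65 66 59 27  8 41 64 62 57 31 40 63 62 61 27 11 24 23
 27 35 58 45 24 19 23 20 21 21 20]
```

View pics/both.png

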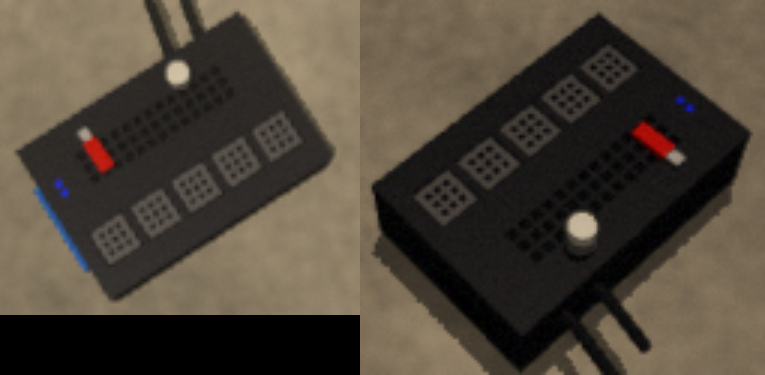

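The crops show all five tiles clearly. Tile 5 is at the caddy end: top (217.9,204.3), scene about (303,187). Tile 1 is at top (271.7,169.9), scene (248,230.6).

```bash
python3 - <<'E'
from h import *
np.set_printoptions(precision=1,suppress=True)
T=np.array([[271.7,169.9],[258.3,178.5],[245,187],[231.4,195.7],[217.9,204.3]])
S=np.array([[248.1,230.6],[262.5,219],[276.2,208],[289.8,197.4]])
ct,cs=optics.get_calibration('top'),optics.get_calibration('scene')
P=np.array([onz(ct,p,88) for p in T]);Q=np.array([onz(cs,p,88) for p in S]);print(P,Q)
print(np.array([tri([ray(ct,T[i]),ray(cs,S[i])]) for i in range(4)]))
u=(P[4]-P[0])/np.linalg.norm(P[4]-P[0]);print('pitch',np.linalg.norm(P[4]-P[0])/4,'ydir',u,np.degrees(np.arctan2(u[1],u[0])))
x=np.array([u[1],-u[0]]);print('jar rel',)
c=P.mean(0)
for n,p in(('jar',onz(cs,(293.5,240.9),120)),('drive',onz(cs,(319.9,212.8),99))): d=p-c;print(n,d[:2]@x,d[:2]@u[:2])
R=status.get_obs()['eef_rot'];print(R.T@(c-status.get_obs()['tcp_pos']));
for a in(0,90,180): 
  # angle between tool y (or x) and row
  print(np.degrees(np.arctan2(R[1,1],R[0,1])),np.degrees(np.arctan2(R[1,0],R[0,0])))
E
```

```text
[[592.9 -55.9  88. ]
 [562.7 -10.8  88. ]
 [533.   33.8  88. ]
 [502.6  79.1  88. ]
 [472.8 123.9  88. ]] [[588.8 -56.5  88. ]
 [558.3 -11.6  88. ]
 [528.2  32.7  88. ]
 [498.3  78.4  88. ]]
[[592.  -56.2  93.4]
 [561.8 -11.5  93.5]
 [532.1  32.7  93.8]
 [502.   78.   93.4]]
pitch 54.0591780532854 ydir [-0.6  0.8  0. ] 123.7398888974233
jar rel
jar 113.83555787027908 -52.27576510532467
drive 94.89219503688574 73.96911617117188
[-495.3 -349.5  157. ]
71.67538487855124 161.6753526733925
71.67538487855124 161.6753526733925
71.67538487855124 161.6753526733925
```

The rows are not in the units I measure in: shifts go in shares of 60 cm and turns go in shares of pi rad. I convert before sending: -400 mm / 600 = -0.6667, -350 mm / 600 = -0.5833, 38 degrees / 180 = 0.2111.

```bash
echo '[{"aperture":0, "d":[-0.0833, -0.0583, 0], "spin":0.0278}, {"aperture":0, "d":[-0.1667, -0.1167, 0], "spin":0.0556}, {"aperture":0, "d":[-0.25, -0.175, 0], "spin":0.0833}, {"aperture":0, "d":[-0.3333, -0.2333, 0], "spin":0.1111}, {"aperture":0, "d":[-0.4167, -0.2917, 0], "spin":0.1389}, {"aperture":0, "d":[-0.5, -0.35, 0], "spin":0.1667}, {"aperture":0, "d":[-0.5833, -0.4083, 0], "spin":0.1889}, {"aperture":0, "d":[-0.6667, -0.4667, 0], "spin":0.2111}]' > next.json && python3 jog.py next.json; python3 - <<'E'
from h import *
np.set_printoptions(precision=2,suppress=True)
o=status.get_obs();R=o['eef_rot'];print(R,R.T@(np.array([531,33.3,88])-o['tcp_pos']))
E
```

```text
t: 1.1
tcp_pos: [465.3, 128.8, 245.2]
eef_rot: [[-0.552, 0.834, -0.0], [0.834, 0.552, 0.0], [0.0, 0.0, -1.0]]
contact_force: [1.2, 1.2, 0.2]
opening: 0.2
gripper_force: 0.0
[[-0.55  0.83 -0.  ]
 [ 0.83  0.55  0.  ]
 [ 0.    0.   -1.  ]] [-115.92    2.03  157.14]
```

Converted, -116 mm / 600 = -0.1933, -80 mm / 600 = -0.1333.

```bash
echo '[{"aperture":0, "d":[-0.0667, 0.0033, 0]}, {"aperture":0, "d":[-0.1333, 0.0033, 0]}, {"aperture":0, "d":[-0.1933, 0.0033, 0]}, {"aperture":0, "d":[-0.1933, 0.0033, 0]}, {"aperture":0, "d":[-0.1933, 0.0033, 0]}]' > next.json && python3 jog.py next.json; python3 - <<'E'
from h import *
c=optics.get_calibration('wrist');im=optics.read_camera('wrist');cv2.imwrite('pics/w1.png',im[...,::-1])
np.save('w1.npy',c,allow_pickle=True);o=status.get_obs();print(o['tcp_pos'])
for p in [(592.5,-56),(531,33.3),(472,124)]:
  q=c['camera_matrix']@(c['R']@np.array([*p,88])+c['t']);print(q[:2]/q[2])
E
```

```text
t: 1.72
tcp_pos: [529.9, 35.5, 244.8]
eef_rot: [[-0.554, 0.832, -0.002], [0.832, 0.554, 0.001], [0.001, -0.001, -1.0]]
contact_force: [0.3, -0.1, 0.2]
opening: -0.5
gripper_force: 0.0
[529.82613869  35.90536939 245.01525397]
[260.12363618 268.877619  ]
[258.74294724 179.95136036]
[260.06360682  68.79225343]
```

View pics/w1.png

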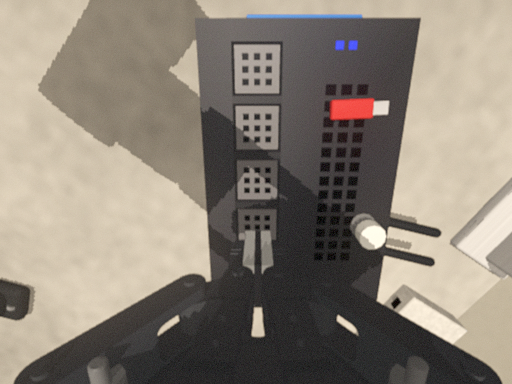

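Wrist view: tile centres at 5 (257,68), 4 (258,128) and 3 (258,180), within about 1 px of the prediction. The rows are aligned with the tool's x. Descending over tile 3.

Converted, 132 mm / 600 = 0.22, -1.5 mm / 600 = -0.0025.

```bash
echo '[{"aperture":0, "d":[-0.0042, -0.0025, 0.0667]}, {"aperture":0, "d":[-0.0042, -0.0025, 0.1333]}, {"aperture":0, "d":[-0.0042, -0.0025, 0.1833]}, {"aperture":0, "d":[-0.0042, -0.0025, 0.2083]}, {"aperture":0, "d":[-0.0042, -0.0025, 0.22]}, {"aperture":0, "d":[-0.0042, -0.0025, 0.22]}]' > next.json && python3 jog.py next.json 40; echo '[{"aperture":0, "d":[0, 0, 0.0033]}, {"aperture":0, "d":[0, 0, 0.0067]}, {"aperture":0, "d":[0, 0, 0.01]}, {"aperture":0, "d":[0, 0, 0.01]}]' > next.json && python3 jog.py next.json
```

```text
t: 2.52
tcp_pos: [531.0, 32.5, 113.8]
eef_rot: [[-0.555, 0.832, 0.001], [0.832, 0.555, -0.0], [-0.0, 0.001, -1.0]]
contact_force: [0.6, 0.7, -0.5]
opening: 0.2
gripper_force: 0.0
t: 3.02
tcp_pos: [530.6, 32.2, 107.2]
eef_rot: [[-0.554, 0.832, -0.0], [0.832, 0.554, 0.0], [0.0, -0.0, -1.0]]
contact_force: [0.3, 0.2, -0.5]
opening: -0.1
gripper_force: 0.0
```

```bash
for i in 1; do echo '[{"aperture":0, "d":[0, 0, 0.0017]}, {"aperture":0, "d":[0, 0, 0.0033]}, {"aperture":0, "d":[0, 0, 0.005]}, {"aperture":0, "d":[0, 0, 0.005]}]' > next.json && python3 jog.py next.json | egrep 'tcp|cont'; echo '[{"aperture":0, "d":[0, 0, 0.0017]}, {"aperture":0, "d":[0, 0, 0.0017]}]' > next.json && python3 jog.py next.json| egrep 'tcp|cont'; echo '[{"aperture":0, "d":[0, 0, 0.0017]}, {"aperture":0, "d":[0, 0, 0.0017]}]' > next.json && python3 jog.py next.json| egrep 'tcp|cont'; echo '[{"aperture":0, "d":[0, 0, 0.0017]}, {"aperture":0, "d":[0, 0, 0.0017]}]' > next.json && python3 jog.py next.json| egrep 'tcp|cont'; done
```

```text
tcp_pos: [530.6, 32.2, 104.2]
contact_force: [0.2, 0.1, -0.1]
tcp_pos: [530.7, 32.3, 103.2]
contact_force: [0.5, -0.6, -0.3]
tcp_pos: [530.6, 32.2, 102.2]
contact_force: [-0.3, 0.2, 0.1]
tcp_pos: [530.7, 32.2, 101.5]
contact_force: [-1.1, 0.0, 3.2]
```

Converted, 1 mm / 600 = 0.0017.

```bash
echo '[{"aperture":0, "d":[0, 0, 0.0017]}, {"aperture":0, "d":[0, 0, 0.0017]}]' > next.json && python3 jog.py next.json| egrep 'tcp|cont'; echo '[{"aperture":0, "d":[0, 0, 0.0017]}, {"aperture":0, "d":[0, 0, 0.0017]}]' > next.json && python3 jog.py next.json| egrep 'tcp|cont'
```

```text
tcp_pos: [530.7, 32.2, 100.4]
contact_force: [-0.6, 1.0, 3.9]
tcp_pos: [530.8, 32.2, 99.3]
contact_force: [-0.1, -0.0, 2.8]
```

Tile 3 yields at a constant force of about 4 N, so it is the catch. Pushing to the stop.

Converted, 3 mm / 600 = 0.005, 2 mm / 600 = 0.0033.

```bash
echo '[{"aperture":0, "d":[0, 0, 0.0017]}, {"aperture":0, "d":[0, 0, 0.0033]}, {"aperture":0, "d":[0, 0, 0.005]}, {"aperture":0, "d":[0, 0, 0.005]}]' > next.json && python3 jog.py next.json| egrep 'tcp|cont'; echo '[{"aperture":0, "d":[0, 0, 0.0017]}, {"aperture":0, "d":[0, 0, 0.0017]}]' > next.json && python3 jog.py next.json| egrep 'tcp|cont'; echo '[{"aperture":0, "d":[0, 0, 0.0012]}, {"aperture":0, "d":[0, 0, 0.0012]}]' > next.json && python3 jog.py next.json| egrep 'tcp|cont'
```

```text
tcp_pos: [530.7, 32.2, 96.1]
contact_force: [-0.7, 0.3, 2.4]
tcp_pos: [530.8, 32.2, 96.0]
contact_force: [-2.6, 1.4, 9.0]
tcp_pos: [530.8, 32.2, 96.0]
contact_force: [-4.7, 1.4, 14.6]
```

Converted, 0.5 mm / 600 = 0.0008.

```bash
echo '[{"aperture":0, "d":[0, 0, 0.0008]}, {"aperture":0, "d":[0, 0, 0.0008]}]' > next.json && python3 jog.py next.json| egrep 'tcp|cont'; echo '[{"aperture":0, "d":[0, 0, -0.0167]}, {"aperture":0, "d":[0, 0, -0.0667]}, {"aperture":0, "d":[0, 0, -0.1333]}, {"aperture":0, "d":[0, 0, -0.2]}, {"aperture":0, "d":[0, 0, -0.25]}, {"aperture":0, "d":[0, 0, -0.25]}, {"aperture":0, "d":[0, 0, -0.25]}]' > next.json && python3 jog.py next.json; python3 - <<'E'
from h import *
im=optics.read_camera('wrist');cv2.imwrite('pics/w2.png',im[...,::-1]);np.set_printoptions(precision=1,suppress=True)
top=optics.read_camera('top');sc=optics.read_camera('scene')
for n,b in(('top',top),('scene',sc)):
    a=cv2.imread(f'pics/{n}0.png')[...,::-1]
    print(n)
    for k,f in(('blue',lambda i:(i[...,2].astype(int)-i[...,0]>40)),('red/orange',lambda i:(i[...,0].astype(int)-i[...,2]>100))):
        for i in(a,b):
            m=f(i).astype(np.uint8);l,_,s,c=cv2.connectedComponentsWithStats(m);print(k,[(*c[j].round(1),s[j,4]) for j in range(1,l) if 15<s[j,4]<900])
E
```

```text
tcp_pos: [530.8, 32.2, 95.9]
contact_force: [-6.1, -0.1, 18.1]
t: 6.9
tcp_pos: [530.2, 32.3, 243.1]
eef_rot: [[-0.554, 0.832, -0.002], [0.832, 0.554, 0.0], [0.001, -0.001, -1.0]]
contact_force: [0.4, -0.1, -0.2]
opening: -0.2
gripper_force: 0.0
top
blue [(np.float64(80.5), np.float64(122.4), np.int32(347)), (np.float64(365.8), np.float64(155.7), np.int32(26)), (np.float64(200.0), np.float64(187.4), np.int32(17)), (np.float64(200.3), np.float64(201.2), np.int32(61)), (np.float64(149.9), np.float64(207.2), np.int32(140)), (np.float64(131.0), np.float64(211.9), np.int32(18))]
blue [(np.float64(80.6), np.float64(122.4), np.int32(345)), (np.float64(365.6), np.float64(155.5), np.int32(28)), (np.float64(192.3), np.float64(198.4), np.int32(38)), (np.float64(149.8), np.float64(207.2), np.int32(140))]
red/orange [(np.float64(139.5), np.float64(152.4), np.int32(510)), (np.float64(212.5), np.float64(176.1), np.int32(55)), (np.float64(401.5), np.float64(214.4), np.int32(188))]
red/orange [(np.float64(139.7), np.float64(152.4), np.int32(496)), (np.float64(401.4), np.float64(214.3), np.int32(188)),
[... 477 characters left out ...]
458.5), np.float64(71.9), np.int32(34)), (np.float64(474.0), np.float64(75.2), np.int32(54)), (np.float64(317.3), np.float64(210.9), np.int32(72)), (np.float64(88.9), np.float64(223.5), np.int32(213)), (np.float64(414.1), np.float64(240.4), np.int32(583))]
red/orange [(np.float64(451.8), np.float64(85.0), np.int32(515)), (np.float64(460.0), np.float64(71.6), np.int32(64)), (np.float64(478.8), np.float64(81.4), np.int32(182)), (np.float64(492.6), np.float64(103.6), np.int32(18)), (np.float64(505.0), np.float64(118.9), np.int32(35)), (np.float64(317.2), np.float64(210.9), np.int32(73)), (np.float64(88.9), np.float64(223.6), np.int32(216)), (np.float64(414.2), np.float64(240.2), np.int32(623))]
```

View pics/w2.png

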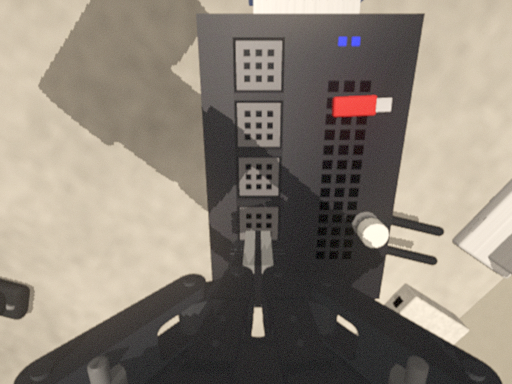

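Wrist view: the caddy's light body now stands out past the end face at row 12 and up, and the jar and drive have not moved. The blue front is out of frame, so I'm shifting along +x (well above) to measure how far it came out.

```bash
echo '[{"aperture":0, "d":[0.0667, 0, -0.0333]}, {"aperture":0, "d":[0.1333, 0, -0.0667]}, {"aperture":0, "d":[0.1333, 0, -0.0667]}, {"aperture":0, "d":[0.1333, 0, -0.0667]}]' > next.json && python3 jog.py next.json|head -2; python3 - <<'E'
from h import *
np.set_printoptions(precision=1,suppress=True)
c=optics.get_calibration('wrist');im=optics.read_camera('wrist');cv2.imwrite('pics/w3.png',im[...,::-1])
i=im.astype(int);m=((i[...,2]-i[...,0]>40)).astype(np.uint8)
l,_,s,ce=cv2.connectedComponentsWithStats(m)
u=np.array([-.556,.832]);C=np.array([531,33.3])
for j in range(1,l):
    if s[j,4]>100:
        x,y,w,h=s[j,:4];print(s[j])
        for yy in(y-.5,y+h-.5): print(yy,(onz(c,(x+w/2,yy),69)[:2]-C)@u)
E
```

```text
t: 7.55
tcp_pos: [486.3, 98.6, 283.3]
[250  83  96   7 670]
82.5 175.67508822502936
89.5 168.14678119939543
```

View pics/w3.png

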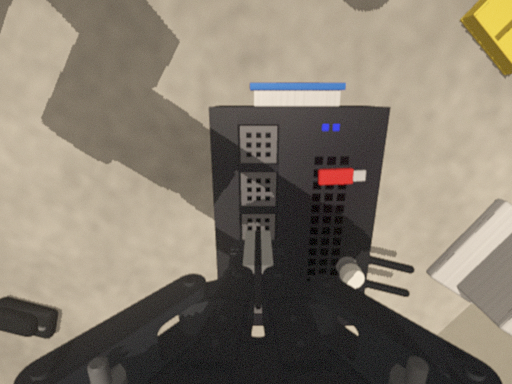

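The blue front (rows 83–89) has its back side at y ≈ 168 mm in the case frame, which is the full 18 mm of travel. Nothing else has moved, and the hand is clear.

```bash
python3 -c "
from station import env, optics, status, job_done
print(job_done())"
```

```text
the job is handed in; nothing more can be done
None
```

Tile 3 was the catch: I pushed it to its stop, the caddy came out the full 18 mm or so, the loose things I checked had not moved, the hand is clear, and the job is handed in (no verdict shown).

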